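# Balance and start the tube rotator

## Robot

A 6-joint arm with a two-finger parallel gripper is mounted at the origin on a cart in front of the work surface, level with it; the furniture and walls round the work are solid. World frame = base frame: x ahead of the robot, y to its left, z up, the work surface at z = 0. Lengths are in m, angles in rad, forces in N, time in s.
With the tool pointing down it reaches from about 0.3 to 0.875 m from the base axis. Payload 6.4 kg.
Tool frame: the origin (TCP) lies on the centre line of the jaws, within the pads' length; the fingertips stand 8 mm ahead of it and the grasp point (between the pads) lies 11 mm behind it; z points along the fingers, y is the line along which they close (so a half turn about z gives the same grasp; the last joint's range is limited). The gripper opens to 85 mm and grips with 20 to 120 N. Pads are 22 mm wide; open, the fingers measure 114 mm over their backs; the gripper's body (76 mm by 85 mm) begins 54 mm behind the grasp point. The pads swing forward as they close: fully open they stand 13 mm farther back than shut.
Start: joints at [0.916, 0.181, 1.607, -0, 1.354, -0.206], TCP at [0.249, 0.518, 0.239] pointing down, gripper open.
Joint ranges: [-2.99, 2.99], [-0.89, 2.07], [0.3, 2.58], [-1.14, 4.28], [0, 2.63], [-3.12, 3.12]. Speed limits (rad/s): [2.57, 2.57, 3.01, 3.14, 3.14, 3.14].

## Interface

Orientations are given as a unit quaternion [w, x, y, z].
In Python, from bench import ctrl gives the robot as it stands.
- The arm moves only by the shell command python3 -m handwheel 'ROWS' [OPENING]. ROWS is JSON, a list that holds one entry, the list of rows, each a list of 4 numbers: the shift along the tool's x, y, z each as a share of 20 cm, from -1 to 1, then the turn about the tool's z as a share of 1.5 rad, from -1 to 1. In form: [[[x, y, z, twist], ...]]. A call has 1 to 10 rows; each row is the pose to reach, as a shift and turn from the pose commanded when the call began, along the tool's axes at that moment; what a row does not reach only later rows make up. A row lasts 1/8 s, in which the tool goes at most 62.5 mm and 10.7 degrees, less where a joint would pass 70% of its speed; a pose out of reach is approached as far as the arm can. A call with a number of a shift or a turn outside -1 to 1 is refused whole. A call with a gripper value outside its range is refused whole. OPENING is the finger opening in mm, from 0 to 85.4, set as the call begins (- or left out, the last holds). The fingers move at their own pace and stop on an object; the grip force is fixed at half the most. Time passes only in rows, so rows that repeat a pose let the fingers close. It gives the time, the measured TCP pose, the force, the opening and the grip force at its end, in the units of the state.
- ctrl.get_obs(): the state, without advancing time (a new reading comes with each control period).
- ctrl.camera(name): name is "scene" or "top"; returns a dict with "color" (420x560x3 uint8, red, green, blue), "range_z" (420x560 float32, m along the optical axis (not along the pixel's ray), 0 where there is no reading), "K" (3x3 intrinsics, pixels), "pose" (4x4, takes a point from camera to world coordinates). Camera axes: x right, y down, z forward; pixel columns grow to the right and rows downward; lengths in m; the calibration is good to about 2 mm. A picture is of the moment at which its call begins.
- ctrl.hand_in(): hands the job in; it is judged then, once.
The state is a dict: "time_s": time; "q": joint angles; "dq": joint speeds; "joint_efforts": joint torques, N m; "eef_pos": TCP position; "eef_rot": TCP orientation; "wrist_force": force on the tool from outside, world axes, zero at the start; "torque": the same for the moment, N m; "opening": opening from 0.0 (shut) to 1.0 (fully open); "grasp_force": force on a finger pad.
Only numpy, scipy, OpenCV 4.12 (cv2) and the standard library are available. Lean on these libraries where they do the work, as an engineer would, in place of code of your own. Each camera call takes 0.05 s, during which the arm holds its last target. There are 200 camera calls.

## Task

One tube is already clipped on the inclined wheel of the tube rotator. Take the waiting tube with the same cap colour and press it fully home, lying flat in both clips, in the holder straight across the wheel from it so that the wheel runs balanced; let go, then press the blue wake key and after it the green start key, one at a time. Do not press the red stop key and leave the other waiting tube, the beaker and the timer where they are.

Things in the scene. Friction and masses are not known exactly. Their poses are not given: they have to be found in the camera images.
- hub (a point): centre of the wheel's face on its axis; z points out of the face along the axis. The wheel is a light grey disc 194 mm across; its face leans 35 deg from level towards the operator. It turns on its axis with stiff friction (0.6 N m) and may have stopped at any angle. Black hub knob 44 mm wide, 10 mm high. Four equal holders sit on the face a quarter turn apart, 72 mm from the axis to their middles
- loaded_mid (a point): middle of the body of the purple-capped tube already clipped in one holder, 24 mm above the face and 72 mm from the axis, fixed there; turns with the wheel; z out of the face, x points away from the wheel's axis, y along that tube to its cap
- purple_mid (a point): waiting tube with the purple cap, same kind as the tube on the wheel: body 15.2 mm in diameter and 88 mm long, then a cap 18.4 mm in diameter and 19 mm long, 14 g. This point is the middle of the body on its axis, 44 mm from the round end; z points along the tube to the cap
- red_mid (a point): the other waiting tube, red cap, same size; point and axes as for the purple tube
- rest_a: white rest that carries the purple tube lying level, axis 26 mm above the worktop: plate 90x36 mm, 9 mm high on four feet, with two V supports 6 mm wide, 32 mm either side of the middle, free between them; origin under its centre, x along the tube; fixed to the worktop
- rest_b: equal white rest that carries the red tube
- rotator: white foot of the rotator, 245 mm deep (x) and 172 mm wide (y), fixed to the worktop; origin on the worktop straight below the wheel's centre, which is 150 mm up; its -x side faces the operator and carries the key panel, sloped 35 deg like the wheel
- wake_key_top (a point): middle of the top of the blue key (left on the panel), 18x22 mm, standing 10 mm above the panel inside a black frame 4 mm high; z points out of the panel. Keys are 46 mm apart
- start_key_top (a point): middle of the top of the green key (middle of the panel); as the blue one
- stop_key_top (a point): middle of the top of the red key (right on the panel); as the blue one
- wake_key (a joint): travel of the blue key, 0 up, 0.005 m fully pressed; spring, 4 N when fully down
- start_key (a joint): travel of the green key, the same
- stop_key (a joint): travel of the red key, the same
- beaker: glass beaker, 54 mm across, 70 mm high; origin under its centre
- timer: small white bench timer, 44x64x56 mm; origin under its centre
- wheel: the same wheel (origin as hub). A holder takes a tube lying across the radius, cap either way, its axis 24 mm above the face: two pairs of sprung blue jaws, 8 mm wide and 37 mm high, centred 24 mm either side of the holder's middle; 40 mm between the pairs are free for fingers down to a 4 mm strip. A tube is pressed straight in along the wheel's axis (about 10 N) and snaps past the lips
- purple_tube: the same purple-capped waiting tube, origin at its round end, z along the tube to the cap

How it is judged:
By the outcome, as a careful person would: the job done as asked, in the order asked, and still so for the second after the job is handed in, with the robot touching nothing.
It also fails if it takes over 45 s, if anything falls off the work surface, if the arm or the gripper's body presses on something with over 40 N, if the wrist force passes 120 N, or if a joint passes its speed limit or range.

## Working session

There is one attempt and no reset: what is moved stays moved. The work goes in short steps, Python scripts to look and compute and a shell command to move; the robot and the scene stay as the last step left them, time stands still between calls to the robot, and variables do not carry over. Pictures are saved under pics/ and viewed, at most 10 in all, crops included, and the job is handed in when it is done.

```bash
ls; mkdir -p pics
python3 - <<'E'
from bench import ctrl
import cv2,numpy as np
o=ctrl.get_obs();print(o)
for n in("scene","top"):
    c=ctrl.camera(n);np.savez(f"{n}0.npz",**c);cv2.imwrite(f"pics/{n}0.png",c["color"][...,::-1]);print(n,c["K"].tolist(),c["pose"].round(4).tolist(),(c["range_z"]>0).mean())
E
```

```text
pics
{'time_s': 0.0, 'q': array([ 9.15742057e-01,  1.81547147e-01,  1.60798818e+00, -3.99787959e-06,
        1.35380487e+00, -2.06272564e-01]), 'dq': array([ 1.08043768e-04,  4.13290902e-05, -1.78946902e-03, -3.78323990e-04,
        1.68096235e-03,  1.78161519e-03]), 'joint_efforts': array([ 1.91892890e-03, -4.44872510e+01, -3.51342559e+01, -2.22180297e-04,
        9.00254556e-03,  4.44660066e-05]), 'eef_pos': array([0.24911473, 0.51764492, 0.23839029]), 'eef_rot': array([-3.63003095e-04,  2.22512022e-01,  9.74929555e-01, -7.94801148e-04]), 'wrist_force': array([-0.13555911,  0.94279149,  0.19164267]), 'torque': array([ 0.00619999, -0.02153401,  0.033311  ]), 'grasp_force': 0.0, 'opening': 1.0022337306169118}
scene [[426.83411368231896, 0.0, 278.5897607564316], [0.0, 426.83411368231896, 203.37006200871065], [0.0, 0.0, 1.0]] [[0.8859, -0.2894, 0.3625, 0.0636], [-0.4638, -0.5503, 0.6943, -0.8052], [-0.0014, -0.7832, -0.6218, 0.8771], [0.0, 0.0, 0.0, 1.0]] 0.9961437074829932
top [[466.3214995388719, 0.0, 281.8808100985431], [0.0, 466.3214995388719, 212.02078119201704], [0.0, 0.0, 1.0]] [[0.0271, -0.9068, 0.4208, -0.1181], [-0.9996, -0.0193, 0.0229, -0.0266], [-0.0126, -0.4212, -0.9069, 1.535], [0.0, 0.0, 0.0, 1.0]] 0.9959481292517007
```

View pics/scene0.png

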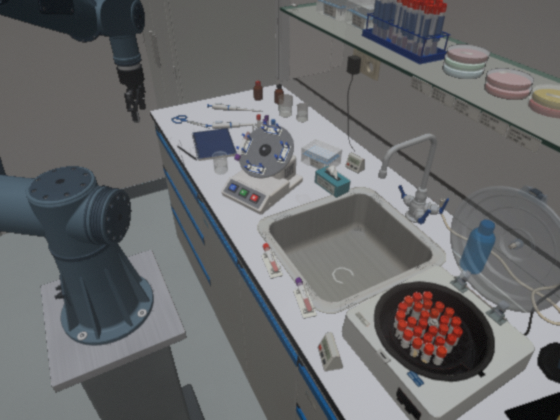

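View pics/top0.png

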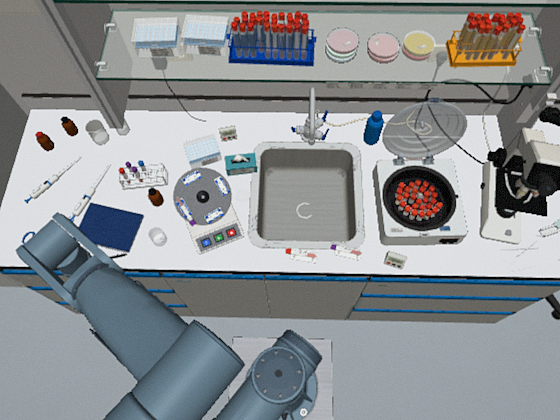

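The scene view shows the rotator at about (262,165), the red tube at (270,260) and the purple at (303,297). In the top view they are at (203,200), (300,255) and (347,250). I need enlarged crops next.

Run:
```python
import cv2,numpy as np
a=np.load("scene0.npz")["color"][...,::-1];b=np.load("top0.npz")["color"][...,::-1]
r=lambda i,x,y,w,h,W,H:cv2.resize(i[y:y+h,x:x+w],(W,H),interpolation=cv2.INTER_CUBIC)
p1=np.hstack([r(a,215,110,100,100,400,400),r(b,160,155,100,100,400,400)])
p2=np.hstack([r(a,240,235,100,50*1,400,200)*1,r(b,275,235,100,50,400,200)])
cv2.imwrite("pics/crop0.png",np.vstack([p1,r(a,240,235,100,90,400,200)[:0].repeat(1) if 0 else p2]))
```

```text
(no output)
```

View pics/crop0.png

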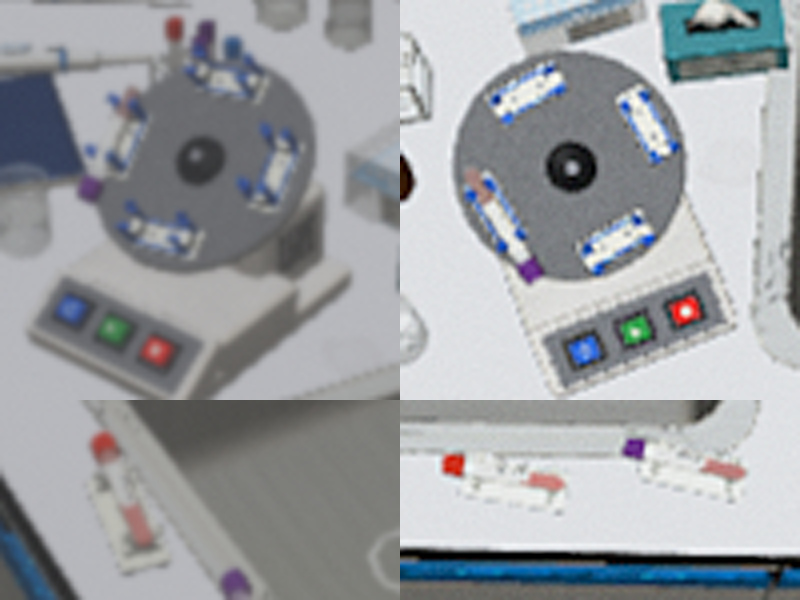

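The crop shows the wheel with the loaded tube on the operator's left, purple cap at crop (530,268). The empty opposite holder is on the right at (648,125), and its tube axis runs along the slope. The tool can't tilt, so the wheel needs a quarter turn first to level that holder. Next I measure.

```bash
cat > h.py <<'E'
import cv2,numpy as np
def ray(c,u,v):
    d=c["pose"][:3,:3]@np.linalg.inv(c["K"])@np.array([u,v,1.]);return c["pose"][:3,3],d
def plane(c,u,v,z):
    o,d=ray(c,u,v);return o+d*(z-o[2])/d[2]
def tri(c1,p1,c2,p2):
    o,d=ray(c1,*p1);q,e=ray(c2,*p2);d=d/np.linalg.norm(d);e=e/np.linalg.norm(e)
    s=np.linalg.lstsq(np.c_[d,-e],q-o,rcond=None)[0];a=o+d*s[0];b=q+e*s[1];return (a+b)/2,np.linalg.norm(a-b)
def proj(c,P):
    T=np.linalg.inv(c["pose"]);x=c["K"]@(T[:3,:3]@P+T[:3,3]);return x[:2]/x[2]
def xyz(c,u,v):
    o,d=ray(c,u,v);return o+d*c["range_z"][int(round(v)),int(round(u))]
H={"blue":((105,150,90),(125,255,255)),"green":((45,120,60),(80,255,255)),"red":((0,170,120),(6,255,255)),"red2":((174,170,120),(180,255,255)),"purple":((130,70,40),(155,255,255)),"pink":((0,40,120),(12,150,255)),"dark":((0,0,0),(180,255,60))}
def blobs(c,col,box,mina=6):
    x,y,w,h=box;im=cv2.cvtColor(np.ascontiguousarray(c["color"][y:y+h,x:x+w]),cv2.COLOR_RGB2HSV)
    m=cv2.inRange(im,*H[col])
    if col=="red": m|=cv2.inRange(im,*H["red2"])
    n,l,s,ce=cv2.connectedComponentsWithStats(m)
    return [(int(s[i,4]),*(ce[i]+[x,y]).round(2)) for i in range(1,n) if s[i,4]>=mina]
E
python3 - <<'E'
from h import *
S=dict(np.load("scene0.npz"));T=dict(np.load("top0.npz"))
for nm,c,w,t in(("S",S,(215,110,100,105),(255,230,70,95)),("T",T,(170,160,80,95),(275,235,95,40))):
    for k in("blue","green","red","purple","pink","dark"):
        for b,lab in((w,"whl"),(t,"tub")):
            if (lab=="tub" and k in("blue","green","dark")):continue
            print(nm,lab,k,[(a,float(u),float(v),*xyz(c,u,v).round(3).tolist()) for a,u,v in blobs(c,k,b)])
E
```

```text
S whl blue []
S whl green []
S whl red []
S tub red []
S whl purple [(13, 265.69, 118.23, 0.721, 0.562, 0.099), (21, 236.9, 156.57, 0.488, 0.297, 0.139)]
S tub purple [(22, 298.0, 280.05, 0.45, -0.173, 0.037)]
S whl pink [(12, 258.0, 115.83, 0.7, 0.587, 0.103), (25, 253.12, 197.32, 0.489, 0.185, 0.049)]
S tub pink [(33, 266.06, 246.82, 0.434, -0.018, 0.03), (46, 274.11, 265.89, 0.42, -0.097, 0.033), (61, 307.41, 304.2, 0.434, -0.247, 0.032)]
S whl dark [(36, 264.31, 151.89, 0.568, 0.26, 0.154)]
T whl blue [(6, 209.67, 221.5, 0.508, 0.252, 0.099), (28, 205.68, 242.39, 0.451, 0.268, 0.051)]
T whl green [(30, 218.87, 237.1, 0.473, 0.225, 0.047)]
T whl red [(26, 230.73, 232.31, 0.491, 0.185, 0.049)]
T tub red [(19, 288.05, 250.63, 0.431, -0.014, 0.039)]
T whl purple [(27, 192.22, 222.07, 0.488, 0.302, 0.137)]
T tub purple [(20, 333.15, 246.7, 0.45, -0.168, 0.036)]
T whl pink [(22, 179.32, 201.32, 0.539, 0.34, 0.186)]
T tub pink [(33, 355.42, 252.0, 0.433, -0.243, 0.035), (32, 311.0, 254.94, 0.42, -0.092, 0.033)]
T whl dark [(20, 238.3, 161.35, 0.77, 0.177, 0.057), (101, 202.54, 196.41, 0.572, 0.272, 0.159)]
```

Run:
```python
from h import *
S=dict(np.load("scene0.npz"));T=dict(np.load("top0.npz"))
for k in("blue","green"):H[k]=((H[k][0][0],80,50),H[k][1])
H["red"]=((0,120,100),(8,255,255));H["red2"]=((170,120,100),(180,255,255))
H["purple"]=((128,60,40),(160,255,255))
pb=(225,175,50,35)
K={}
for k in("blue","green","red"):
    b=max(blobs(S,k,pb));t=max(blobs(T,k,(195,225,50,30)));K[k],g=tri(S,b[1:],T,t[1:]);print(k,b,K[k].round(4),round(g,4))
d=K["blue"]-K["red"];print("pitch",np.linalg.norm(d)/2,"yaw from keys",np.degrees(np.arctan2(-d[0],d[1])))
for k,b,t in(("loadedcap",(236.9,156.57),(192.22,222.07)),("wcap",(298,280.05),(333.15,246.7)),("pink",(307.41,304.2),(355.42,252.)),("redpink",(274.11,265.89),(311,254.94)),("redcap",(266.06,246.82),(288.05,250.63))):
    P,g=tri(S,b,T,t);print(k,P.round(4),round(g,4))
for n,c,box in(("T",T,(170,160,70,75)),("S",S,(235,120,65,65))):
    H["dark"]=((0,0,0),(180,255,75))
    print(n,"knob",blobs(c,"dark",box))
    # wheel plane by depth: grey disc pixels
    im=cv2.cvtColor(c["color"],cv2.COLOR_RGB2HSV);x,y,w,h=box
    P=np.array([xyz(c,u,v) for v in range(y,y+h) for u in range(x,x+w) if im[v,u,1]<40 and 80<im[v,u,2]<150])
    A=P[np.linalg.norm(P-[.575,.27,.15],axis=1)<.1]
    for _ in range(6):
        m=A.mean(0);nn=np.linalg.svd(A-m)[2][2];nn*=np.sign(nn[2]);A=A[abs((A-m)@nn)<.004]
    print(n,len(A),"n",nn.round(3),"tilt",np.degrees(np.arccos(nn[2])),"yaw",np.degrees(np.arctan2(-nn[1],-nn[0])),"mean",m.round(4))
```

```text
blue (42, np.float64(232.45), np.float64(186.9)) [0.4529 0.2676 0.0485] 0.0001
green (32, np.float64(243.16), np.float64(192.06)) [0.4725 0.226  0.0479] 0.0007
red (26, np.float64(254.12), np.float64(197.42)) [0.4922 0.1841 0.0477] 0.0004
pitch 0.046121544573298374 yaw from keys 25.173778253471554
loadedcap [0.4892 0.3023 0.1352] 0.0008
wcap [ 0.4525 -0.1682  0.0313] 0.0004
pink [ 0.4361 -0.2442  0.0277] 0.0002
redpink [ 0.4217 -0.0924  0.0283] 0.0001
redcap [ 0.4365 -0.0137  0.0254] 0.0002
T knob [(14, np.float64(234.64), np.float64(161.5)), (108, np.float64(202.44), np.float64(196.26))]
T 1249 n [-0.521 -0.245  0.818] tilt 35.13894380317631 yaw 25.206270411659922 mean [0.5801 0.2749 0.1507]
S knob [(92, np.float64(264.84), np.float64(149.89)), (34, np.float64(289.65), np.float64(170.03))]
S 805 n [-0.515 -0.287  0.807] tilt 36.14978792443956 yaw 29.15925496903162 mean [0.5793 0.2769 0.1508]
```

```bash
cat >> h.py <<'E'
yaw=np.radians(25.2);t=np.radians(35)
e=np.array([np.cos(yaw),np.sin(yaw),0]);L=np.array([-np.sin(yaw),np.cos(yaw),0])
N=np.cos(t)*np.array([0,0,1])-np.sin(t)*e; U=np.cross(L,N)  # U upslope
def units(d,R): return (R.T@np.asarray(d)/.2).round(3)
def RQ(q): 
    from scipy.spatial.transform import Rotation as Ro
    return Ro.from_quat(np.roll(q,-1)).as_matrix()
E
python3 - <<'E'
from h import *
from bench import ctrl
S=dict(np.load("scene0.npz"));T=dict(np.load("top0.npz"))
k,g=tri(S,(264.84,149.89),T,(202.44,196.26));print("knob",k,g)
hub=k-N*.008;print("hub",hub, "U",U)
for nm,P in(("cap",[.4892,.3023,.1352]),("m1",[.5801,.2749,.1507]),("pinkend",[.539,.34,.186])):
    v=np.array(P)-hub;print(nm,"L,U,N",(v@L).round(4),(v@U).round(4),(v@N).round(4))
for P in([.4529,.2676,.0485],[.4725,.226,.0479],[.4922,.1841,.0477]):
    v=np.array(P)-hub;print("key L,e",v@L,v@e)
o=ctrl.get_obs();R=RQ(o["eef_rot"]);print(R.round(3))
E
```

```text
knob [0.57707838 0.27470814 0.15035143] 0.0006264324832256971
hub [0.58123028 0.27666188 0.14379821] U [0.74119093 0.34877798 0.57357644]
cap L,U,N 0.0624 -0.0642 0.0345
m1 L,U,N -0.0011 0.0025 0.0067
pinkend L,U,N 0.0753 0.015 0.041
key L,e 0.04644094605202164 -0.11997506945986967
key L,e 0.00045486655475981773 -0.11995287776064276
key L,e -0.04584523898739835 -0.11996793714363867
[[-0.901  0.434 -0.001]
 [ 0.434  0.901 -0.001]
 [ 0.    -0.002 -1.   ]]
```

```bash
cat >> h.py <<'E'
hub=np.array([.5778,.2752,.150])
def face(l,u,n): return hub+l*L+u*U+n*N
def to(P):
    from bench import ctrl
    o=ctrl.get_obs();R=RQ(o["eef_rot"]);return units(P-o["eef_pos"],R),o
E
python3 -m handwheel '[[[-0.3,-0.05,-0.3,0.12],[-0.6,-0.15,-0.3,0.24],[-0.9,-0.26,-0.3,0.36],[-1,-0.26,-0.3,0.455],[-1,-0.26,-0.3,0.455],[-1,-0.26,-0.3,0.455]]]' 0
python3 - <<'E'
from h import *
P=face(-.0711,.0115,.017)+[0,0,.008];u,o=to(P);print(u,P,RQ(o["eef_rot"]).round(3).tolist(),L,e)
E
```

```text
time_s: 0.85
eef_pos: [0.4066, 0.3845, 0.2988]
eef_rot: [-0.0, 0.536, 0.844, -0.0]
wrist_force: [0.5, -0.1, 0.2]
opening: 0.002
grasp_force: 0.0
[-1.215  0.54   0.6  ] [0.60777382 0.21072605 0.17852171] [[-0.426, 0.905, -0.001], [0.905, 0.426, -0.0], [0.0, -0.001, -1.0]] [-0.42577929  0.90482705  0.        ] [0.90482705 0.42577929 0.        ]
```

```bash
python3 -m handwheel '[[[-0.3,0.15,0,0],[-0.6,0.3,0,0],[-0.9,0.45,0,0],[-1,0.54,0,0],[-1,0.54,0,0]]]'
python3 -m handwheel '[[[-0.215,0,0,0],[-0.215,0,0.2,0],[-0.215,0,0.4,0],[-0.215,0,0.4,0]]]'
python3 - <<'E'
from h import *
from bench import ctrl
P=face(-.0711,.0115,.017)+[0,0,.008];u,o=to(P);print(u,o["wrist_force"])
for n in("scene","top"):
    c=ctrl.camera(n);np.savez(f"{n}1.npz",**c)
a=np.load("scene1.npz")["color"][...,::-1];b=np.load("top1.npz")["color"][...,::-1]
r=lambda i,x,y:cv2.resize(i[y:y+100,x:x+100],(400,400),interpolation=cv2.INTER_CUBIC)
cv2.imwrite("pics/c1.png",np.hstack([r(a,215,110),r(b,160,155)]))
E
```

```text
time_s: 1.48
eef_pos: [0.591, 0.2487, 0.2983]
eef_rot: [-0.0, 0.536, 0.844, -0.0]
wrist_force: [0.8, -0.4, -0.1]
opening: 0.0
grasp_force: 0.0
time_s: 1.98
eef_pos: [0.6045, 0.2119, 0.2154]
eef_rot: [-0.003, 0.535, 0.845, -0.003]
wrist_force: [-0.1, 0.2, 0.2]
opening: -0.0
grasp_force: 0.0
[-0.013  0.014  0.184] [-0.07589675  0.17040045  0.19485569]
```

View pics/c1.png

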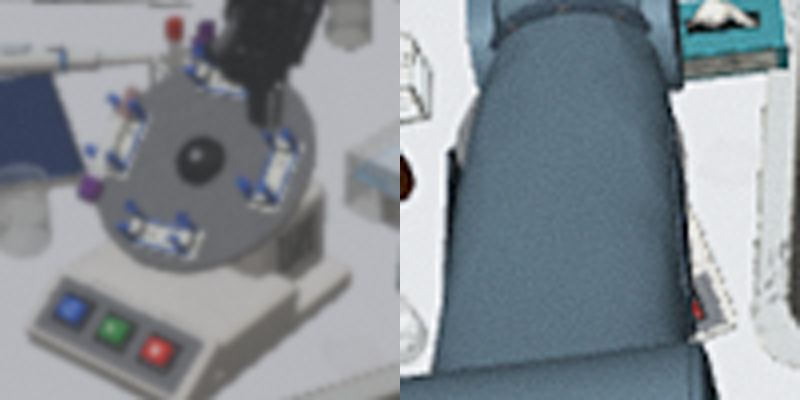

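The scene crop shows the closed fingertips at about (262,120), above the right holder's gap at about (278,172). I'll check that by projection.

Run:
```python
from h import *
from bench import ctrl
S=dict(np.load("scene1.npz"));o=ctrl.get_obs();p=o["eef_pos"]
f=lambda P:((proj(S,P)-[215,110])*4).round(0)
print("tip",f(p+[0,0,-.008]),"tipdown",f(p+[0,0,-.045]),"holder4",f(face(-.0711,.0115,.004)),"n24",f(face(-.0711,.0115,.024)),"hub",f(hub+N*.01))
for a in(170.8,80.8,-9.2,260.8):
    a=np.radians(a);print(a,f(face(.072*np.cos(a),.072*np.sin(a),.004)))
```

```text
tip [269. 118.] tipdown [269. 160.] holder4 [275. 173.] n24 [266. 162.] hub [195. 154.]
2.981022362406315 [275. 173.]
1.4102260356114182 [230.  81.]
-0.16057029118347832 [124. 142.]
4.551818689201212 [165. 236.]
```

```bash
python3 -m handwheel '[[[-0.01,0.01,0.09,0],[-0.01,0.01,0.18,0],[-0.01,0.01,0.18,0]]]'
python3 - <<'E'
from h import *
from bench import ctrl
o=ctrl.get_obs();print(o["wrist_force"].round(2),o["eef_pos"])
off=np.array([0,0,.008])
P0=o["eef_pos"];R=RQ(o["eef_rot"])
for a in list(range(165,95,-8))+[90,83]:
    a_=np.radians(a);print(a,units(face(.072*np.cos(a_),.072*np.sin(a_),.017)+off-P0,R))
E
```

```text
time_s: 2.45
eef_pos: [0.6122, 0.2098, 0.1888]
eef_rot: [0.002, 0.536, 0.844, 0.002]
wrist_force: [-4.9, 0.3, 12.6]
opening: 0.003
grasp_force: 8.8
[-4.91  0.29 12.64] [0.61219512 0.20982217 0.1887523 ]
165 [0.021 0.011 0.031]
157 [0.038 0.05  0.004]
149 [ 0.06   0.087 -0.022]
141 [ 0.089  0.121 -0.045]
133 [ 0.123  0.151 -0.066]
125 [ 0.162  0.177 -0.084]
117 [ 0.205  0.198 -0.099]
109 [ 0.252  0.214 -0.11 ]
101 [ 0.3    0.225 -0.118]
90 [ 0.369  0.23  -0.122]
83 [ 0.413  0.228 -0.12 ]
```

Run:
```python
from h import *
from bench import ctrl
o=ctrl.get_obs();R=RQ(o["eef_rot"])
off=np.array([0,0,.008]);P0=np.array([.608,.2107,.1828])
for a in [175,168]+list(range(160,95,-8))+[90,86]:
    a_=np.radians(a);print(a,units(face(.072*np.cos(a_),.072*np.sin(a_),.026)+off-P0,R))
```

```text
175 [-0.003 -0.048 -0.001]
168 [ 0.004 -0.012 -0.025]
160 [ 0.018  0.027 -0.053]
152 [ 0.038  0.065 -0.079]
144 [ 0.065  0.1   -0.103]
136 [ 0.097  0.132 -0.125]
128 [ 0.134  0.159 -0.145]
120 [ 0.176  0.182 -0.161]
112 [ 0.221  0.2   -0.173]
104 [ 0.269  0.213 -0.182]
96 [ 0.318  0.22  -0.187]
90 [ 0.356  0.222 -0.188]
86 [ 0.381  0.221 -0.188]
```

```bash
python3 -m handwheel '[[[0,-0.035,-0.06,0],[0,-0.03,-0.02,0],[0.01,0.01,-0.04,0],[0.028,0.046,-0.066,0],[0.05,0.082,-0.09,0]]]'
python3 - <<'E'
from h import *
from bench import ctrl
o=ctrl.get_obs();v=o["eef_pos"]-[0,0,.008]-hub;print(v@L,v@U,v@N,np.degrees(np.arctan2(v@U,v@L)))
c=ctrl.camera("scene");np.savez("s2.npz",**c)
cv2.imwrite("pics/c2.png",cv2.resize(c["color"][110:210,215:315,::-1],(500,500),interpolation=cv2.INTER_CUBIC))
E
```

```text
time_s: 3.08
eef_pos: [0.6221, 0.2238, 0.2037]
eef_rot: [0.002, 0.536, 0.844, -0.001]
wrist_force: [2.5, -2.2, 1.1]
opening: 0.002
grasp_force: 0.5
-0.06535033756399312 0.04110647393284946 0.02702636746717754 147.82940884473717
```

View pics/c2.png

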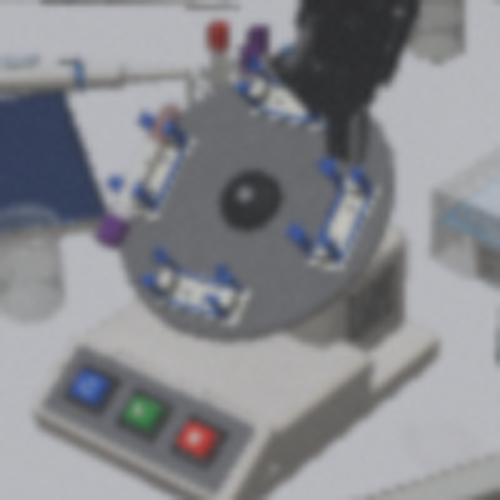

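The scene crop shows the finger at (345,150), past the upper jaws of the right holder. The wheel hasn't turned because the vertical finger doesn't fit the sloped gap. Instead I'll push that holder from outside its lower end, where I can go deeper.

```bash
python3 -m handwheel '[[[0,0,-0.25,0],[0,-0.2,-0.25,0],[0.03,-0.45,-0.2,0],[0.03,-0.45,-0.2,0],[0.03,-0.45,-0.2,0]]]'
python3 - <<'E'
from h import *
P=face(-.060,-.050,.016)+[0,0,.008];u,o=to(P);print(u,P,o["wrist_force"].round(1))
E
```

```text
time_s: 3.75
eef_pos: [0.5383, 0.1929, 0.2422]
eef_rot: [0.001, 0.536, 0.844, 0.001]
wrist_force: [-0.2, -0.2, -0.2]
opening: -0.001
grasp_force: 0.0
[-0.011  0.102  0.499] [0.55798341 0.19956401 0.14242761] [-0.2 -0.2 -0.2]
```

```bash
python3 -m handwheel '[[[-0.01,0.1,0,0],[-0.01,0.1,0.2,0],[-0.01,0.1,0.4,0],[-0.01,0.1,0.5,0],[-0.01,0.1,0.5,0]]]'
python3 - <<'E'
from h import *
from bench import ctrl
o=ctrl.get_obs();R=RQ(o["eef_rot"])
off=np.array([0,0,.008]);P0=o["eef_pos"];print(P0,o["wrist_force"].round(1))
for a in list(range(214,122,-8))+[122,118]:
    a_=np.radians(a);print(a,units(face(.075*np.cos(a_),.075*np.sin(a_),.017)+off-P0,R))
E
```

```text
time_s: 4.38
eef_pos: [0.5566, 0.1993, 0.1402]
eef_rot: [-0.001, 0.536, 0.844, -0.001]
wrist_force: [-5.3, -2.7, -0.6]
opening: 0.001
grasp_force: 3.2
[0.55662191 0.19933315 0.14022087] [-5.3 -2.7 -0.6]
214 [-0.013  0.037 -0.038]
206 [-0.039  0.074 -0.064]
198 [-0.058  0.113 -0.092]
190 [-0.071  0.155 -0.122]
182 [-0.077  0.197 -0.152]
174 [-0.075  0.24  -0.182]
166 [-0.066  0.282 -0.211]
158 [-0.049  0.323 -0.24 ]
150 [-0.026  0.361 -0.267]
142 [ 0.003  0.397 -0.292]
134 [ 0.038  0.429 -0.314]
126 [ 0.078  0.456 -0.334]
122 [ 0.1    0.468 -0.342]
118 [ 0.122  0.479 -0.35 ]
```

```bash
python3 -m handwheel '[[[-0.013,0.037,-0.038,0],[-0.039,0.074,-0.064,0],[-0.058,0.113,-0.092,0],[-0.071,0.155,-0.122,0],[-0.077,0.197,-0.152,0],[-0.075,0.24,-0.182,0],[-0.066,0.282,-0.211,0]]]'
python3 - <<'E'
from h import *
from bench import ctrl
o=ctrl.get_obs();v=o["eef_pos"]-[0,0,.008]-hub;print(v@L,v@U,v@N,np.degrees(np.arctan2(v@U,v@L)))
c=ctrl.camera("scene");np.savez("s3.npz",**c)
b=blobs(c,"purple",(215,110,100,105));print(b,[(xyz(c,u,w)-hub)@np.c_[L,U,N] for _,u,w in b])
E
```

```text
time_s: 5.25
eef_pos: [0.6123, 0.2105, 0.1818]
eef_rot: [-0.002, 0.536, 0.844, -0.003]
wrist_force: [-9.9, -4.3, -3.7]
opening: -0.001
grasp_force: 5.6
-0.07324987625861659 0.016598513961058128 0.017408745471839054 167.23232209932706
[(21, np.float64(265.38), np.float64(119.29)), (23, np.float64(247.13), np.float64(169.22))] [array([ 0.18348244,  0.16519684, -0.16742942]), array([ 9.89092915e-05, -8.97200705e-02,  3.00326853e-02])]
```

```bash
python3 -m handwheel '[[[0.017,0.041,-0.029,0],[0.04,0.079,-0.056,0],[0.069,0.115,-0.081,0],[0.104,0.147,-0.103,0],[0.129,0.166,-0.115,0]]]'
cat > ck.py <<'E'
from h import *
from bench import ctrl
o=ctrl.get_obs();v=o["eef_pos"]-[0,0,.008]-hub;print(v@L,v@U,v@N,np.degrees(np.arctan2(v@U,v@L)),o["wrist_force"].round(1))
c=ctrl.camera("scene")
for _,u,w in blobs(c,"purple",(215,130,100,85)):
    o_,d=ray(c,u,w);P=o_+d*(((hub+N*.028)-o_)@N)/(d@N)-hub;x=xyz(c,u,w)-hub
    print((u,w),P@L,P@U,"angle",np.degrees(np.arctan2(P@U,P@L))+36.6,"depth",x@L,x@U,np.degrees(np.arctan2(x@U,x@L))+36.6)
E
python3 ck.py
```

```text
time_s: 5.92
eef_pos: [0.6325, 0.2472, 0.2049]
eef_rot: [-0.0, 0.536, 0.844, -0.003]
wrist_force: [-4.2, -9.0, -4.7]
opening: 0.003
grasp_force: 5.2
-0.04859867136696853 0.05772491251634123 0.016884957618439632 130.0940650041364 [-4.2 -9.  -4.7]
(np.float64(260.44), np.float64(171.2)) -0.04538833479116038 -0.0778441953340762 angle -83.64502468718806 depth -0.04715799842658408 -0.07849674571681636 -84.39592142605639
```

```bash
python3 -m handwheel '[[[0.016,0.01,-0.007,0],[0.031,0.019,-0.014,0],[0.031,0.019,-0.014,0]]]'; python3 ck.py
```

```text
time_s: 6.35
eef_pos: [0.6339, 0.2547, 0.2081]
eef_rot: [0.0, 0.536, 0.844, -0.002]
wrist_force: [-0.5, -5.4, -3.9]
opening: 0.001
grasp_force: 3.0
-0.042492414673777526 0.06318792288862632 0.0169250468545404 123.91991802559859 [-0.5 -5.4 -3.9]
(np.float64(262.96), np.float64(170.88)) -0.05280223436377742 -0.07368662205881955 angle -89.02456214426562 depth -0.05818154263611713 -0.0757227198147397 -90.9368698111891
```

```bash
python3 -m handwheel '[[[-0.05,-0.02,0,0],[-0.1,-0.02,-0.3,0],[-0.3,-0.25,-0.45,0],[-0.6,-0.5,-0.45,0],[-0.85,-0.8,-0.45,0],[-1,-1,-0.45,0],[-1,-1,-0.45,0]]]' 40
python3 -m handwheel '[[[-0.3,-0.3,0,0.12],[-0.6,-0.6,0,0.24],[-0.73,-0.88,0,0.36],[-0.73,-0.88,0,0.435],[-0.73,-0.88,0,0.435]]]' 40
python3 - <<'E'
from h import *
from bench import ctrl
u,o=to(np.array([.4412,-.2205,.029]));print(u,RQ(o["eef_rot"]).round(3).tolist(),o["opening"])
for n in("scene","top"):
    c=ctrl.camera(n);np.savez(f"{n}4.npz",**c)
a=np.load("scene4.npz")["color"][...,::-1];b=np.load("top4.npz")["color"][...,::-1]
r=lambda i,x,y:cv2.resize(i[y:y+100,x:x+100],(400,400),interpolation=cv2.INTER_CUBIC)
cv2.imwrite("pics/c4.png",np.hstack([r(a,215,110),r(b,160,155)]))
E
```

```text
time_s: 7.28
eef_pos: [0.5371, -0.013, 0.3005]
eef_rot: [0.001, 0.537, 0.843, 0.0]
wrist_force: [0.4, 1.6, 0.1]
opening: 0.467
grasp_force: 0.0
time_s: 7.9
eef_pos: [0.4395, -0.2202, 0.3004]
eef_rot: [0.001, 0.78, 0.626, 0.0]
wrist_force: [0.8, 0.3, -0.0]
opening: 0.469
grasp_force: 0.0
[0.002 0.006 1.357] [[0.217, 0.976, 0.002], [0.976, -0.217, -0.002], [-0.001, 0.002, -1.0]] 0.4691877870290216
```

View pics/c4.png

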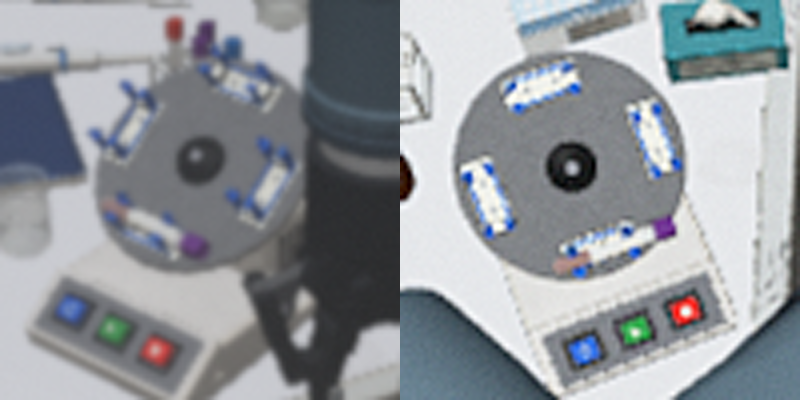

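The top crop shows the loaded tube at the bottom, (570,265) to (665,228), parallel to the key row. The target holder is at the top, around (541,86). I'll measure the wheel angle accurately.

Run:
```python
from h import *
S=dict(np.load("scene4.npz"));T=dict(np.load("top4.npz"));S0=dict(np.load("scene0.npz"));T0=dict(np.load("top0.npz"))
H["purple"]=((128,60,40),(160,255,255))
for s,t in((S0,T0),(S,T)):
    ps=[b for b in blobs(s,"purple",(215,130,60,60))];pt=[b for b in blobs(t,"purple",(175,200,60,40))]
    P,g=tri(s,max(ps)[1:],t,max(pt)[1:]);v=P-hub;print(P,g,v@L,v@U,v@N,np.degrees(np.arctan2(v@U,v@L))+36.6)
# white strip of top holder, top view: centroid + direction
x,y,w,h=182,165,30,20
im=cv2.cvtColor(T["color"],cv2.COLOR_RGB2HSV)[y:y+h,x:x+w]
m=((im[...,2]>185)).astype(np.uint8)
n,l,st,ce=cv2.connectedComponentsWithStats(m);i=[k for k in range(1,n) if st[k,4]>15];print(st[1:],ce[1:])
for k in i:
    pts=np.argwhere(l==k)[:,::-1]+[x,y]
    F=[]
    for p in pts:
        o,d=ray(T,*p);F.append(o+d*((hub+N*.005-o)@N)/(d@N)-hub)
    F=np.array(F);mm=F.mean(0);d=np.linalg.svd(F-mm)[2][0];print("strip",mm@L,mm@U,"dir deg",np.degrees(np.arctan2(d@U,d@L)))
```

```text
[0.48939092 0.30223453 0.1353301 ] 0.0011759669691131396 0.062104325945413506 -0.06451326917080825 0.027264037436065633 -9.489940386032956
[0.53240597 0.19631618 0.12959837] 0.0006228278432954288 -0.0520483785532225 -0.0728604733867704 0.026111667125169727 -88.9403766796265
[[  0   0  30  11 132]
 [  3   5  20  13 135]] [[10.89393939  2.43181818]
 [12.65925926 11.06666667]]
strip -0.005934424242157898 0.09948732553598715 dir deg 13.221263848006235
strip -0.0007795763132772477 0.07113146410711019 dir deg 1.3774291073307443
```

```bash
python3 -m handwheel '[[[0,0.005,0.3,0],[0,0.005,0.6,0],[0,0.005,0.9,0],[0,0.005,1,0],[0,0.005,1,0]]]' 40
python3 - <<'E'
from h import *
u,o=to(np.array([.4412,-.2205,.0275]));print(u,o["opening"])
E
```

```text
time_s: 8.62
eef_pos: [0.4408, -0.2153, 0.0978]
eef_rot: [-0.002, 0.777, 0.629, -0.0]
wrist_force: [0.3, -0.1, 0.5]
opening: 0.468
grasp_force: 0.0
[-0.026  0.008  0.351] 0.4683564231235947
```

```bash
python3 -m handwheel '[[[0,0,0.2,0],[0,0,0.365,0],[0,0,0.365,0],[0,0,0.365,0]]]'
python3 - <<'E'
from h import *
u,o=to(np.array([.4412,-.2205,.0275]));print(u,o["wrist_force"].round(1),RQ(o["eef_rot"])[:,0])
from bench import ctrl
c=ctrl.camera("scene");a=c["color"][240:340,250:350,::-1]
cv2.imwrite("pics/c5.png",cv2.resize(a,(500,500),interpolation=cv2.INTER_CUBIC))
E
```

```text
time_s: 9.12
eef_pos: [0.4425, -0.2179, 0.0283]
eef_rot: [0.002, 0.778, 0.628, 0.0]
wrist_force: [0.2, -0.7, 0.1]
opening: 0.469
grasp_force: 0.0
[-0.014 -0.004  0.004] [ 0.2 -0.7  0.1] [ 0.21046094  0.97760125 -0.00141191]
```

View pics/c5.png

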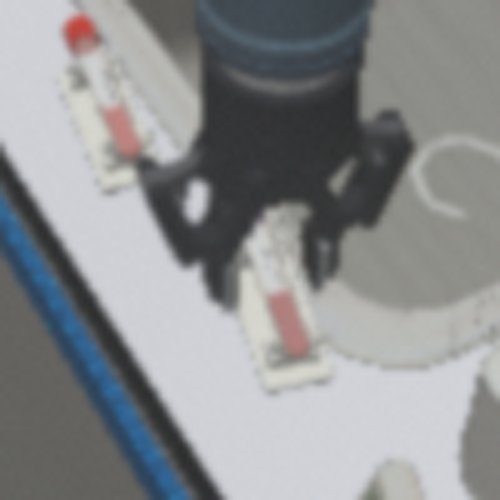

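The fingers, near (225,270) and (325,265), straddle the tube between the V supports. Close and lift.

```bash
python3 -m handwheel '[[[-0.012,0,0,0],[-0.012,0,0,0],[-0.012,0,0,0],[-0.012,0,0,0],[-0.012,0,0,0]]]' 8
python3 - <<'E'
from bench import ctrl
o=ctrl.get_obs();print(o["wrist_force"],o["eef_pos"])
E
python3 -m handwheel '[[[-0.012,0,-0.2,0],[-0.012,0,-0.5,0],[-0.012,0,-0.8,0],[-0.012,0,-1,0],[-0.012,0,-1,0]]]'
```

```text
time_s: 9.8
eef_pos: [0.4435, -0.2216, 0.0286]
eef_rot: [0.004, 0.779, 0.628, 0.001]
wrist_force: [5.6, -1.1, 3.5]
opening: 0.147
grasp_force: 58.4
[ 5.64478778 -1.06130411  3.51564142] [ 0.44352277 -0.22158727  0.02864455]
time_s: 10.42
eef_pos: [0.4418, -0.2236, 0.2311]
eef_rot: [0.005, 0.778, 0.628, 0.001]
wrist_force: [-0.8, 0.0, -0.3]
opening: 0.149
grasp_force: 58.6
```

```bash
python3 -m handwheel '[[[0,0,-0.2,-0.12],[0.1,0,-0.4,-0.24],[0.2,0,-0.5,-0.36],[0.3,0,-0.5,-0.435],[0.3,0,-0.5,-0.435],[0.3,0,-0.5,-0.435]]]'
python3 - <<'E'
from h import *
from bench import ctrl
H["purple"]=((128,60,40),(160,255,255))
o=ctrl.get_obs();R=RQ(o["eef_rot"]);S=ctrl.camera("scene");T=ctrl.camera("top");np.savez("s6.npz",**S);np.savez("t6.npz",**T)
p=o["eef_pos"];print(p,R.round(3).tolist())
for k in(0.0535,-.044):
    print(k,proj(S,p+R[:,0]*k).round(1),proj(T,p+R[:,0]*k).round(1))
for c in(S,T):
    b0=proj(c,p+R[:,0]*.0535);x,y=(int(b0[0])-40,int(b0[1])-40);print([b for b in blobs(c,"purple",(max(x,0),max(y,0),80,80))],[b for b in blobs(c,"pink",(x,y,80,80))])
a=S["color"][...,::-1];u,v=map(int,proj(S,p));cv2.imwrite("pics/c6.png",cv2.resize(a[v-50:v+50,u-50:u+50],(400,400),interpolation=cv2.INTER_CUBIC));print(u,v)
E
```

```text
time_s: 11.18
eef_pos: [0.4521, -0.1634, 0.3253]
eef_rot: [-0.001, 0.537, 0.844, -0.0]
wrist_force: [0.8, -0.6, -0.7]
opening: 0.149
grasp_force: 58.7
[ 0.4521129  -0.16336871  0.32534183] [[-0.424, 0.906, -0.001], [0.906, 0.424, 0.001], [0.001, -0.001, -1.0]]
0.0535 [280.7 179.4] [323.5 217.2]
-0.044 [317.2 195.4] [354.1 204.7]
[(31, np.float64(263.13), np.float64(170.81)), (45, np.float64(279.56), np.float64(179.11))] [(64, np.float64(309.06), np.float64(193.16)), (25, np.float64(253.12), np.float64(197.08))]
[] [(22, np.float64(311.73), np.float64(254.86))]
300 187
```

View pics/c6.png

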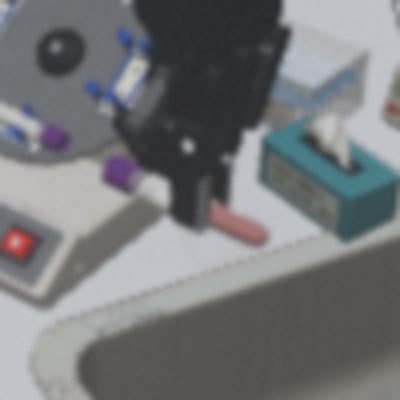

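The crop shows the tube held level, cap at (120,172), which is within about 1 px of the prediction. On to the wheel.

```bash
cat > tg.py <<'E'
from h import *
import sys
n=float(sys.argv[1])
u,o=to(face(-.0032,.072,.024+n)+[0,0,.0015]);print(u,o["wrist_force"].round(1))
E
python3 tg.py .045
```

```text
[1.705 1.596 0.382] [ 0.4  0.5 -0.5]
```

```bash
python3 -m handwheel '[[[0.3,0.28,0,0],[0.55,0.5,0,0],[0.8,0.75,0,0],[1,1,0,0],[1,1,0,0]]]'
python3 -m handwheel '[[[0.25,0.25,0,0],[0.5,0.5,0,0],[0.705,0.596,0,0],[0.705,0.596,0.2,0],[0.705,0.596,0.38,0],[0.705,0.596,0.38,0],[0.705,0.596,0.38,0]]]'
python3 tg.py .045;python3 tg.py 0
python3 - <<'E'
from h import *
from bench import ctrl
S=ctrl.camera("scene");o=ctrl.get_obs();p=o["eef_pos"];R=RQ(o["eef_rot"])
print(proj(S,p+R[:,0]*.0535),blobs(S,"purple",(215,90,60,80)),R[:,0],L)
cv2.imwrite("pics/c7.png",cv2.resize(S["color"][90:190,215:315,::-1],(500,500),interpolation=cv2.INTER_CUBIC))
E
```

```text
time_s: 11.9
eef_pos: [0.5491, 0.1051, 0.3257]
eef_rot: [-0.0, 0.536, 0.844, -0.0]
wrist_force: [0.6, 0.6, -0.1]
opening: 0.148
grasp_force: 58.7
time_s: 12.78
eef_pos: [0.5972, 0.2808, 0.2516]
eef_rot: [0.0, 0.536, 0.844, 0.001]
wrist_force: [-0.0, -0.1, 0.8]
opening: 0.148
grasp_force: 58.8
[ 0.    -0.003  0.011] [-0.  -0.1  0.8]
[0.    0.126 0.196] [-0.  -0.1  0.8]
[255.88334215 114.60912307] [(12, np.float64(254.83), np.float64(115.0))] [-4.24578015e-01  9.05391189e-01 -5.51695451e-04] [-0.42577929  0.90482705  0.        ]
```

View pics/c7.png

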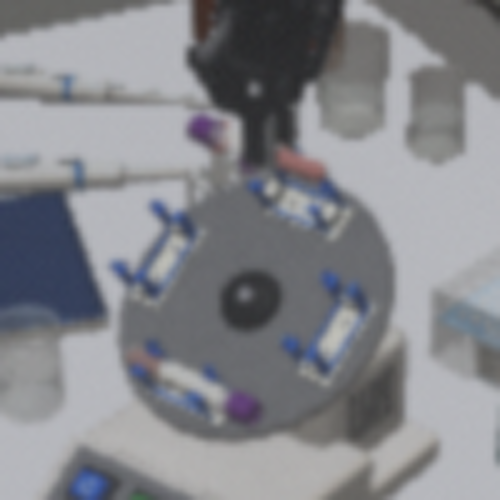

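The crop shows the held tube, cap (207,128) and round end (300,163), directly above the top holder at (298,205). Pressing in along the wheel axis.

```bash
python3 -m handwheel '[[[0,0.03,0.05,0],[0,0.06,0.095,0],[0,0.08,0.125,0],[0,0.08,0.125,0]]]'; python3 tg.py 0
python3 -m handwheel '[[[0,0.02,0.03,0],[0,0.035,0.05,0],[0,0.047,0.068,0],[0,0.051,0.075,0],[0,0.051,0.075,0]]]'; python3 tg.py 0; python3 ck.py
```

```text
time_s: 13.32
eef_pos: [0.6109, 0.288, 0.2247]
eef_rot: [-0.0, 0.536, 0.844, -0.0]
wrist_force: [-0.5, -0.2, 0.2]
opening: 0.148
grasp_force: 58.7
[-0.004  0.049  0.061] [-0.5 -0.2  0.2]
time_s: 13.95
eef_pos: [0.6201, 0.2923, 0.2127]
eef_rot: [0.0, 0.536, 0.844, 0.0]
wrist_force: [-7.0, -3.0, 13.7]
opening: 0.148
grasp_force: 60.3
[-0.003 -0.002  0.001] [-7.  -3.  13.7]
-0.002515065378100757 0.06867934485549329 0.018631299041520825 92.09725743568133 [-7.  -3.  13.7]
(np.float64(263.0), np.float64(171.0)) -0.053154705670530385 -0.07398747588606519 angle -89.09454069710833 depth -0.05663750160023472 -0.07530490672393847 -90.34715664645509
```

```bash
python3 -m handwheel '[[[0,0.006,0.009,0],[0,0.014,0.02,0],[0,0.014,0.02,0],[0,0.014,0.02,0]]]'; python3 tg.py 0
```

```text
time_s: 14.5
eef_pos: [0.6205, 0.2925, 0.2123]
eef_rot: [-0.001, 0.536, 0.844, -0.002]
wrist_force: [-24.3, -10.8, 34.5]
opening: 0.148
grasp_force: 62.8
[-0.003 -0.004 -0.001] [-24.3 -10.8  34.5]
```

```bash
python3 -m handwheel '[[[0,-0.014,-0.022,0],[0,-0.014,-0.022,0]]]'; python3 -m handwheel '[[[0,0,0,0],[0,0,0,0],[0,0,0,0]]]' 26
python3 -m handwheel '[[[0,0,-0.1,0],[0,0,-0.3,0],[0,0,-0.5,0],[0,0,-0.5,0]]]'; python3 ck.py
```

```text
time_s: 14.75
eef_pos: [0.6202, 0.2924, 0.2128]
eef_rot: [0.001, 0.536, 0.844, 0.0]
wrist_force: [-6.5, -3.2, 13.7]
opening: 0.145
grasp_force: 60.3
time_s: 15.12
eef_pos: [0.6199, 0.2923, 0.2097]
eef_rot: [-0.0, 0.536, 0.844, -0.0]
wrist_force: [0.8, -0.5, -0.2]
opening: 0.303
grasp_force: 0.0
time_s: 15.62
eef_pos: [0.6222, 0.293, 0.3175]
eef_rot: [0.003, 0.536, 0.844, 0.004]
wrist_force: [0.2, 0.3, -0.0]
opening: 0.304
grasp_force: 0.0
-0.0027479867964994077 0.13059029296122776 0.10328724770992762 91.20548632577962 [ 0.2  0.3 -0. ]
(np.float64(263.0), np.float64(171.0)) -0.053154705670530385 -0.07398747588606519 angle -89.09454069710833 depth -0.054431917765249825 -0.07447060456602515 -89.56374780313104
```

```bash
cat > kp.py <<'E'
from h import *
import sys
K={"b":[.4529,.2676,.0480],"g":[.4725,.226,.0480]}
u,o=to(np.array(K[sys.argv[1]])-.032*e+N*float(sys.argv[2])+[0,0,.008]);print(u,o["wrist_force"].round(1),o["opening"])
E
python3 kp.py b .03
```

```text
[ 0.245 -1.067  1.163] [-0.5 -0.7 -0.7] 0.3034767406047171
```

```bash
python3 -m handwheel '[[[0.06,-0.3,0,0],[0.12,-0.6,0,0],[0.2,-0.9,0,0],[0.245,-1,0,0],[0.245,-1,0,0]]]' 50
python3 kp.py b .03
python3 - <<'E'
from h import *
from bench import ctrl
S=ctrl.camera("scene");T=dict(np.load("top0.npz"))
P=plane(T,157,237,.03)-hub;print("beaker L,e",P@L,P@e)
b=blobs(S,"purple",(235,110,40,30),4);print(b)
print(proj(S,face(.0535+.001,.072,.024)),proj(S,face(.0535+.001,.072,.034)))
for _,u,v in b:
    for n in(.024,.028):
        o,d=ray(S,u,v);x=o+d*((hub+N*n-o)@N)/(d@N)-hub;print(n,x@L,x@U)
    x=xyz(S,u,v)-hub;print("depth",x@L,x@U,x@N)
cv2.imwrite("pics/c8.png",cv2.resize(S["color"][105:185,225:305,::-1],(560,560),interpolation=cv2.INTER_CUBIC))
E
```

```text
time_s: 16.3
eef_pos: [0.4168, 0.2516, 0.3105]
eef_rot: [-0.0, 0.536, 0.844, -0.0]
wrist_force: [1.5, 0.3, 0.1]
opening: 0.586
grasp_force: 0.0
[-0.005 -0.048  1.15 ] [1.5 0.3 0.1] 0.5860152361627982
beaker L,e 0.19637217603874116 -0.02111598930522121
[(32, np.float64(262.84), np.float64(120.5))]
[260.12580145 122.99218184] [258.94807724 121.40158119]
0.024 0.050324978830848695 0.08336237434485208
0.028 0.047389339612273346 0.08182297738050988
depth 0.186747116178957 0.15489971543701067 -0.161884064342636
```

View pics/c8.png

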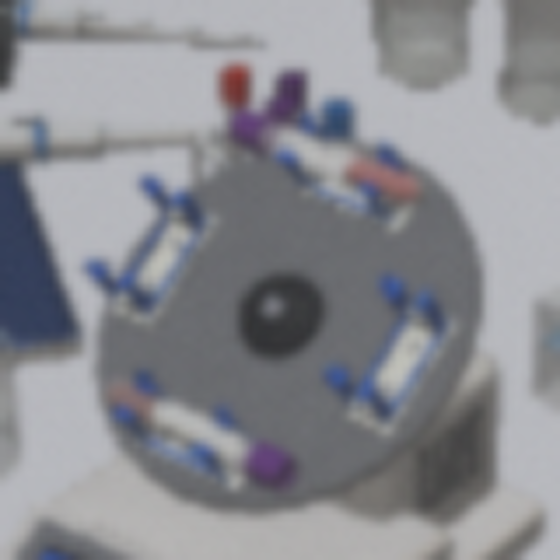

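The placed tube lies in both clips of the top holder. Its cap is at crop (248,125), image pixel (260.4,122.9), and the prediction for fully home is (260.1,123.0). Now the keys.

```bash
python3 -m handwheel '[[[-0.005,-0.048,0.3,0],[-0.005,-0.048,0.6,0],[-0.005,-0.048,0.9,0],[-0.005,-0.048,1,0],[-0.005,-0.048,1,0]]]'; python3 kp.py b .03
python3 -m handwheel '[[[0,0.03,0.13,0],[0,0.05,0.2,0],[0,0.05,0.2,0]]]'; python3 kp.py b 0;python3 - <<'E'
from h import *
from bench import ctrl
S=ctrl.camera("scene");cv2.imwrite("pics/c9.png",cv2.resize(S["color"][140:220,200:280,::-1],(560,560),interpolation=cv2.INTER_CUBIC))
E
```

```text
time_s: 16.98
eef_pos: [0.4093, 0.246, 0.1083]
eef_rot: [-0.002, 0.536, 0.844, -0.002]
wrist_force: [-0.3, -0.2, 0.7]
opening: 0.587
grasp_force: 0.0
[ 0.005 -0.002  0.139] [-0.3 -0.2  0.7] 0.586553115881364
time_s: 17.35
eef_pos: [0.4192, 0.2508, 0.0705]
eef_rot: [-0.0, 0.536, 0.844, -0.0]
wrist_force: [0.4, -0.6, 0.3]
opening: 0.585
grasp_force: 0.0
[0.004 0.028 0.072] [ 0.4 -0.6  0.3] 0.5845179390257103
```

View pics/c9.png

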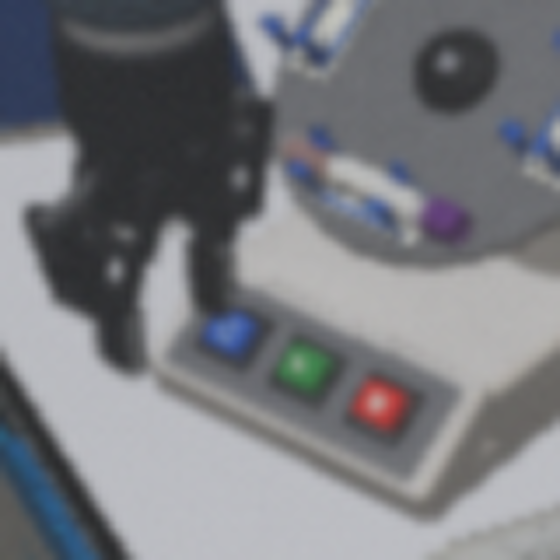

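The finger is just above the blue key at crop (230,330). That crop was my eleventh picture and the limit is 10, so I'm over by one. From here I'll use numbers only.

```bash
python3 -m handwheel '[[[0.003,0.014,0.03,0],[0.003,0.028,0.065,0],[0.003,0.028,0.07,0]]]'; python3 -m handwheel '[[[0,0.006,0.008,0],[0,0.011,0.016,0],[0,0.011,0.016,0]]]';  python3 kp.py b 0
```

```text
time_s: 17.77
eef_pos: [0.4237, 0.2538, 0.0563]
eef_rot: [-0.0, 0.536, 0.844, -0.0]
wrist_force: [-0.2, -0.7, -0.3]
opening: 0.587
grasp_force: 0.0
time_s: 18.15
eef_pos: [0.4256, 0.2547, 0.0535]
eef_rot: [-0.0, 0.536, 0.844, -0.0]
wrist_force: [-2.2, -0.4, 1.5]
opening: 0.583
grasp_force: 1.1
[ 0.    -0.009 -0.013] [-2.2 -0.4  1.5] 0.5834128328511355
```

```bash
python3 -m handwheel '[[[0,0.006,0.008,0],[0,0.006,0.008,0]]]'; python3 -m handwheel '[[[0,0.006,0.008,0],[0,0.006,0.008,0]]]'
```

```text
time_s: 18.4
eef_pos: [0.4267, 0.2552, 0.0518]
eef_rot: [-0.0, 0.536, 0.844, -0.0]
wrist_force: [-2.5, -0.6, 3.3]
opening: 0.583
grasp_force: 1.7
time_s: 18.65
eef_pos: [0.4275, 0.2555, 0.0508]
eef_rot: [-0.0, 0.536, 0.844, -0.001]
wrist_force: [-8.2, -2.9, 11.2]
opening: 0.589
grasp_force: 6.8
```

```bash
python3 -m handwheel '[[[0,-0.03,-0.05,0],[0,-0.051,-0.102,0],[-0.1,-0.051,-0.102,0],[-0.23,-0.051,-0.102,0],[-0.23,-0.051,-0.102,0]]]'; python3 kp.py g 0
python3 -m handwheel '[[[0,0.014,0.03,0],[0,0.028,0.065,0],[0,0.028,0.07,0]]]'; python3 kp.py g 0
```

```text
time_s: 19.27
eef_pos: [0.4395, 0.2089, 0.0715]
eef_rot: [0.001, 0.537, 0.844, 0.001]
wrist_force: [-0.0, 0.2, 0.3]
opening: 0.582
grasp_force: 0.0
[0.007 0.026 0.077] [-0.   0.2  0.3] 0.5818382099501633
time_s: 19.65
eef_pos: [0.4427, 0.2126, 0.0558]
eef_rot: [-0.001, 0.536, 0.844, -0.001]
wrist_force: [-0.3, 0.2, 0.9]
opening: 0.585
grasp_force: 0.0
[-0.003  0.003 -0.001] [-0.3  0.2  0.9] 0.5852724877720112
```

```bash
python3 -m handwheel '[[[0,0.006,0.008,0],[0,0.011,0.016,0],[0,0.011,0.016,0]]]';  python3 -m handwheel '[[[0,0.006,0.008,0],[0,0.006,0.008,0]]]'; python3 -m handwheel '[[[0,0.006,0.008,0],[0,0.006,0.008,0]]]'; python3 kp.py g 0
```

```text
time_s: 20.02
eef_pos: [0.4449, 0.2132, 0.0533]
eef_rot: [-0.0, 0.536, 0.844, -0.0]
wrist_force: [-2.2, 0.7, 1.3]
opening: 0.581
grasp_force: 1.1
time_s: 20.27
eef_pos: [0.446, 0.2136, 0.0517]
eef_rot: [-0.0, 0.536, 0.844, -0.0]
wrist_force: [-4.2, 0.6, 1.8]
opening: 0.586
grasp_force: 1.7
time_s: 20.52
eef_pos: [0.4468, 0.214, 0.0507]
eef_rot: [-0.001, 0.536, 0.844, -0.001]
wrist_force: [-10.1, -2.0, 12.4]
opening: 0.586
grasp_force: 7.3
[-0.    -0.018 -0.026] [-10.1  -2.   12.4] 0.5860528642151032
```

```bash
python3 -m handwheel '[[[0,-0.03,-0.05,0],[0,-0.08,-0.15,0],[0,-0.2,-0.4,0],[-0.3,-0.3,-0.7,0],[-0.6,-0.3,-1,0],[-1,-0.3,-1,0],[-1,-0.3,-1,0],[-1,-0.3,-1,0]]]'
python3 - <<'E'
from h import *
from bench import ctrl
H["purple"]=((128,60,40),(160,255,255))
S=ctrl.camera("scene");T=ctrl.camera("top")
print("S",blobs(S,"purple",(235,110,40,70),4));print("T",blobs(T,"purple",(165,160,75,75),4),blobs(T,"purple",(275,235,95,40),4),blobs(T,"red",(275,235,95,40)))
for l,u in((.0535,.072),(-.0535,-.072)):print(proj(T,face(l,u,.024)).round(1),proj(S,face(l,u,.024)).round(1))
for u,v in [b[1:] for b in blobs(T,"purple",(165,160,75,75),4)]:
    x=xyz(T,u,v)-hub;print("depth L,U,N",x@L,x@U,x@N)
# body tops: depth profile of the tube along its length (top camera)
for l in(-.04,-.015,0,.015,.036,.05):
    u,v=proj(T,face(l-.001,.072,.031));x=xyz(T,u,v)-hub
    u,v=proj(T,face(-l,-.072,.031));y=xyz(T,u,v)-hub;print(l,"placed N",(x@N).round(4),"loaded N",(y@N).round(4))
E
```

```text
time_s: 21.52
eef_pos: [0.4809, 0.0038, 0.2526]
eef_rot: [0.003, 0.538, 0.843, 0.001]
wrist_force: [-0.7, -0.1, -0.2]
opening: 0.586
grasp_force: 0.0
S [(10, np.float64(259.2), np.float64(122.5)), (18, np.float64(262.33), np.float64(171.11))]
T [(31, np.float64(179.42), np.float64(182.16)), (27, np.float64(225.59), np.float64(211.48))] [] [(19, np.float64(288.05), np.float64(250.63))]
[178.9 182.1] [260.4 123.1]
[225.9 210.9] [263.9 171. ]
depth L,U,N 0.052053327493958385 0.07163358570364478 0.028580896543279034
depth L,U,N -0.05145226542833163 -0.07168332159000358 0.03518891011256641
-0.04 placed N 0.0272 loaded N 0.0307
-0.015 placed N 0.0309 loaded N 0.0254
0 placed N 0.0287 loaded N 0.0349
0.015 placed N 0.027 loaded N 0.033
0.036 placed N 0.0299 loaded N 0.0316
0.05 placed N 0.0321 loaded N 0.0308
```

The placed tube sits at the loaded tube's depth along its whole length, and the red tube hasn't moved. Both keys bottomed out. Handing in.

```bash
python3 -c "
from bench import ctrl
print(ctrl.hand_in())"
```

```text
the job is handed in; nothing more can be done
None
```

The job is handed in at about 21.6 s: I turned the wheel about 80° to level the opposite holder, pressed the purple tube home there, let go, then pressed the blue key and after it the green key fully; I viewed 11 pictures, one over the limit of 10.

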